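Bring the canister's label round to the reader

TASK

The canister on the little label station is to be scanned. Lift the wooden guard straight up out of the grooved posts in front of the reader and set it down on the open desk beside the station's board, and turn the canister in its round nest, without lifting it out, until its striped paper label squarely faces the reader. Leave the other things on the desk where they are.

Things in the scene. Friction and masses are not known exactly. Their poses are not given: they have to be found in the camera images.
- station: Label station, fixed on the leather pad, whose flat top is 4 mm above the bare desk. Origin on the pad under the middle of the nest in which the canister stands; +x points from nest to reader, z up. Dark wooden board 8 mm thick, x -57 to +178 mm, y -50 to +50 mm. Nest: low brass ring, 77 mm inside, 88 mm outside, 16 mm above the pad. The pad is free for some 8 cm beside the board's -y side.
- slot (a point): Point on the board's top, 8 mm above the pad, midway between two upright grooved posts that hold the guard; station axes, 100 mm in +x from the station's origin. Posts: 26 mm deep in x, from 19 to 35 mm either side in y, tops 42 mm above this point.
- reader_window (a point): Middle of the window of the fixed reader, a black block behind the posts, 46 mm deep, 76 mm wide, its top 58 mm above the pad. The window lies 119 mm in +x from the station's origin and looks along the station's -x to the nest.
- guard_centre (a point): Centre (half-way up) of the loose guard, 92 mm high, 0.11 kg. It starts upright on the board in the posts' grooves, 2 mm play, axes as the station's. Foot 52 mm high: 22 mm (x) by 32 mm (y) with 10 mm thick tongues, 52 mm wide over them. On top a knob 20 mm (x) by 26 mm (y), 32 mm high, its middle 30 mm above this point. Free of the posts once raised 42 mm; stands on its own foot.
- canister: Loose canister, 72 mm diameter (lid 74), 70 mm high, 0.35 kg, in the nest with 2.5 mm play, underside 8 mm above the pad. Origin at the centre of its underside. +x points out through the middle of the label, the handle to -x. Turns with light friction (1 to 3 N at the handle), stays where left. At the start the label is 0.9 to 2.0 rad anticlockwise from above of the reader.
- label (a point): Middle of the striped paper label on the canister's side (40 mm wide, 36 mm high), 37 mm from the axis, 27 mm above the canister's underside; axes as the canister's.
- handle (a point): Outer part of the canister's handle, a level wooden bar opposite the label, 9 mm wide and 14 mm high, reaching from the canister's side to 82 mm from its axis; this point lies on the bar 70 mm from the axis, 26 mm above the canister's underside (34 mm above the pad).
- mug: White mug, 84x123x91 mm, bystander; origin at the centre of its underside.
- stapler: Black stapler, 36x153x44 mm, bystander; origin at the centre of its underside.
- binder_clip: Black spring clip, 32x31x43 mm, bystander; origin at the centre of its underside.
- eraser: Eraser, 21x52x12 mm, lying flat, bystander; origin at the centre of its underside.
Not all that is in view belongs to the job. There is more than one size of the part that bears guard_centre; the job needs the middle-sized.

How it is judged:
By the outcome, as a careful person would: the job done as asked, in the order asked, and still so for the second after the job is handed in, with the robot touching nothing.
It also fails if it takes over 51 s, if anything falls off the work surface, if the arm or the gripper's body presses on something with over 40 N, if the wrist force passes 120 N, or if a joint passes its speed limit or range.

ROBOT

A 6-joint arm with a two-finger parallel gripper is mounted at the origin on a cart in front of the work surface, level with it; the furniture and walls round the work are solid. World frame = base frame: x ahead of the robot, y to its left, z up, the work surface at z = 0. Lengths are in m, angles in rad, forces in N, time in s.
With the tool pointing down it reaches from about 0.325 to 0.875 m from the base axis. Payload 4.4 kg.
Tool frame: the origin (TCP) lies at the very end of the fingers, on their centre line; the grasp point (between the pads) lies 19 mm behind it (env.grasp_offset is the distance from the TCP to the grasp point, in m); z points along the fingers, y is the direction in which the jaws open and shut (so a half turn about z gives the same grasp; the last joint's range is limited). The gripper opens to 85 mm and grips with 20 to 120 N. Pads are 22 mm wide; open, the fingers measure 114 mm over their backs; the gripper's body (76 mm by 85 mm) begins 54 mm behind the grasp point. The pads swing forward as they close: fully open they stand 13 mm farther back than shut.
Start: joints at [-1.351, 0.207, 1.542, -0, 1.393, -0.15], TCP at [0.208, -0.536, 0.231] pointing down, gripper open.
Joint ranges: [-2.73, 2.73], [-0.86, 2.22], [0.23, 2.46], [-1.11, 4.25], [0.08, 2.63], [-2.82, 2.82]. Speed limits (rad/s): [2.79, 2.79, 3.14, 3.14, 3.14, 3.14].

INTERFACE

Orientations are given as a unit quaternion [x, y, z, w].
In Python, from cell import readout, imaging, env gives the robot as it stands. The module is installed in compiled form; this text tells all that it offers.
- The arm moves only by the tool send_rows, never from a script. Its argument "steps" is a list that holds one entry, the list of rows, each a list of 7 numbers: the shift along the tool's x, y, z in cm, then the turn, a rotation vector about the tool's x, y, z in rad, then the opening, from 0 (shut) to 1 (fully open). A call has 1 to 5 rows; each row shifts and turns the commanded pose from where the row before left it, along the tool's axes as they then stand; what a row does not reach is not made up. A row lasts 1/12 s, in which the tool goes at most 41.7 mm and 7.16 degrees, less where a joint would pass 70% of its speed; a pose out of reach is approached as far as the arm can. A call with a gripper value outside its range is refused whole. The fingers move at their own pace and stop on an object; "squeeze" is the grip in N (left out, the last holds). Time passes only in rows, so rows that do not move let the fingers close. It gives the time, the measured TCP pose, the force and the opening at its end, in the units of the state.
- readout.sense(): the state, without advancing time (a new reading comes with each control period).
- imaging.capture(name): name is "scene" or "top" or "wrist"; returns the picture (400x640x3 uint8, red, green, blue); there is no depth.
- imaging.camera_info(name): a dict with "camera_matrix" (3x3 intrinsics, pixels), "world_to_cam" (4x4, takes a point from world to camera coordinates); the wrist camera has in their place "hand_eye" (4x4, takes a point from camera to tool coordinates, whose origin is the TCP and whose axes are the flange's). Camera axes: x right, y up, looking along -z (the intrinsics and any distortion apply to the point x, -y, -z); pixel columns grow to the right and rows downward; lengths in m; the calibration is good to about 2 mm. A picture is of the moment at which its call begins: read the wrist's pose just before it. camera_info takes no time and is no camera call.
- env.hand_in(): hands the job in, once; it reports no verdict.
The state is a dict: "time_s": time; "joint_positions": joint angles; "joint_velocities": joint speeds; "joint_torque": joint torques, N m; "position": TCP position; "tcp_rot": TCP orientation; "wrist_force": force on the tool from outside, world axes, zero at the start; "ft_torque": the same for the moment, N m; "gripper_width": finger opening in m.
Only numpy, scipy, OpenCV 4.12 (cv2) and the standard library are available. Lean on these libraries where they do the work, as an engineer would, in place of code of your own. Each camera call takes 0.05 s, during which the arm holds its last target.

## Working session

There is one attempt and no reset: what is moved stays moved. The work goes in short steps, Python scripts to look and compute and a tool call to move; the robot and the scene stay as the last step left them, time stands still between calls to the robot, and variables do not carry over. Pictures are saved under pics/ and viewed, and the job is handed in when it is done.

Besides the shell and the picture viewer there is one more tool, called after "Request:" by a JSON object that holds its "fn" and its "kwargs". send_rows: Moves the arm, as the interface text tells. Its arguments: {"type":"object","properties":{"steps":{"type":"array"},"squeeze":{"type":"number"}},"required":["steps"]}

```bash
mkdir -p pics
python3 - <<'E'
from cell import readout, imaging, env
import cv2,numpy as np
s=readout.sense();print(s)
for n in ["scene","top","wrist"]:
    im=imaging.capture(n);cv2.imwrite(f"pics/{n}0.png",im[:,:,::-1]);print(n,imaging.camera_info(n))
E
```

```text
{'time_s': 0.0, 'joint_positions': array([-1.35149964e+00,  2.07460897e-01,  1.54297017e+00, -2.26270049e-05,
        1.39349081e+00, -1.50499590e-01]), 'joint_velocities': array([ 5.63349766e-04, -2.25888407e-04, -2.69649682e-04, -9.71370021e-05,
       -8.15360589e-04, -1.17259336e-03]), 'joint_torque': array([-1.57215920e-03, -3.83035433e+01, -2.91599858e+01, -3.72422637e-04,
        1.05099339e-02,  3.18393546e-06]), 'position': array([ 0.20763474, -0.53538362,  0.23009485]), 'tcp_rot': array([ 9.82953947e-01,  1.83848257e-01, -5.11803303e-05, -1.16354167e-03]), 'wrist_force': array([ 0.07594035, -0.25183958, -0.69969418]), 'ft_torque': array([ 0.00953923, -0.00997118,  0.03270351]), 'gripper_width': 0.085332948787079}
scene {'camera_matrix': array([[487.34676759,   0.        , 318.05293707],
       [  0.        , 487.34676759, 193.24726356],
       [  0.        ,   0.        ,   1.        ]]), 'world_to_cam': array([[-0.6096489 , -0.79246388,  0.01814445,  0.34669122],
       [ 0.58302016, -0.43277874,  0.68759731, -0.36847278],
       [-0.5370435 ,  0.42977152,  0.7258655 , -1.
[... 345 characters left out ...]
07,  0.011028  ,  0.07727179, -0.54964437],
       [-0.07717265, -0.0091497 ,  0.99697576, -1.21664678],
       [ 0.        ,  0.        ,  0.        ,  1.        ]])}
wrist {'camera_matrix': array([[292.61780594,   0.        , 316.79436783],
       [  0.        , 292.61780594, 201.11617018],
       [  0.        ,   0.        ,   1.        ]]), 'hand_eye': array([[ 5.40642067e-04,  9.52626388e-01,  3.04142521e-01,
         7.83901493e-02],
       [ 9.99999838e-01, -5.68554569e-04,  3.21594644e-06,
         1.36043500e-03],
       [ 1.75985215e-04,  3.04142470e-01, -9.52626541e-01,
        -1.42943172e-01],
       [ 0.00000000e+00,  0.00000000e+00,  0.00000000e+00,
         1.00000000e+00]])}
```

View pics/scene0.png

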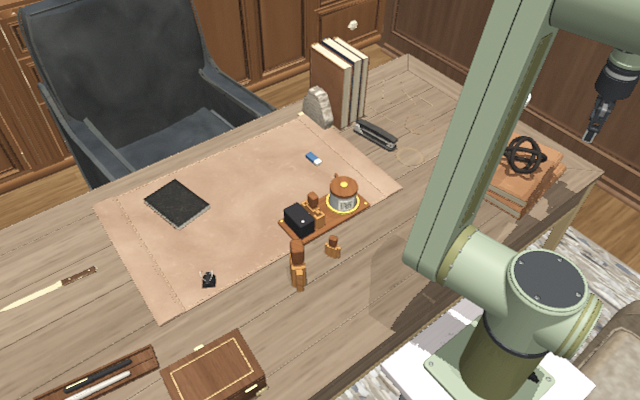

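View pics/top0.png

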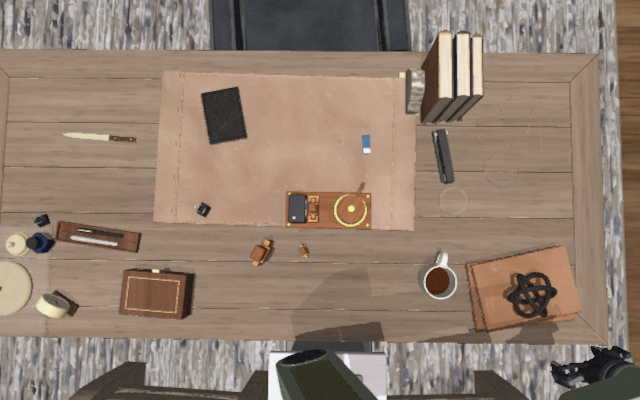

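View pics/wrist0.png

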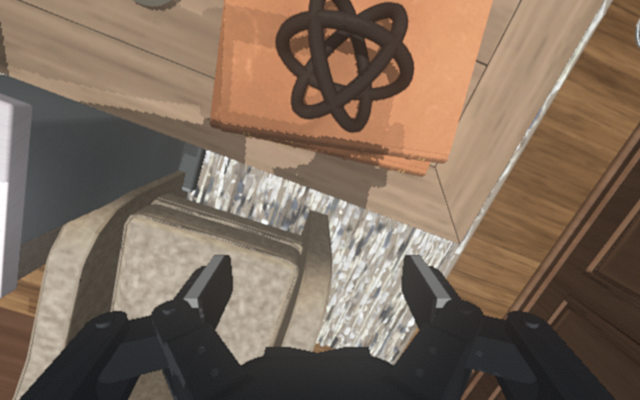

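Run:
```python
import cv2,numpy as np
t=cv2.imread("pics/top0.png");s=cv2.imread("pics/scene0.png")
cv2.imwrite("pics/topc.png",cv2.resize(t[175:275,240:390],None,fx=5.3,fy=5.3,interpolation=cv2.INTER_CUBIC))
cv2.imwrite("pics/scenec.png",cv2.resize(s[165:300,260:400],None,fx=4.4,fy=4.4,interpolation=cv2.INTER_CUBIC))
```

```text
(no output)
```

View pics/topc.png

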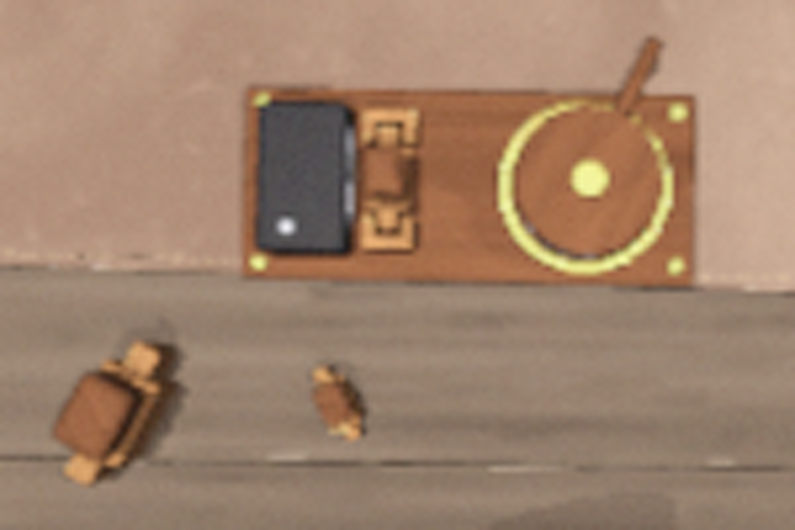

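View pics/scenec.png

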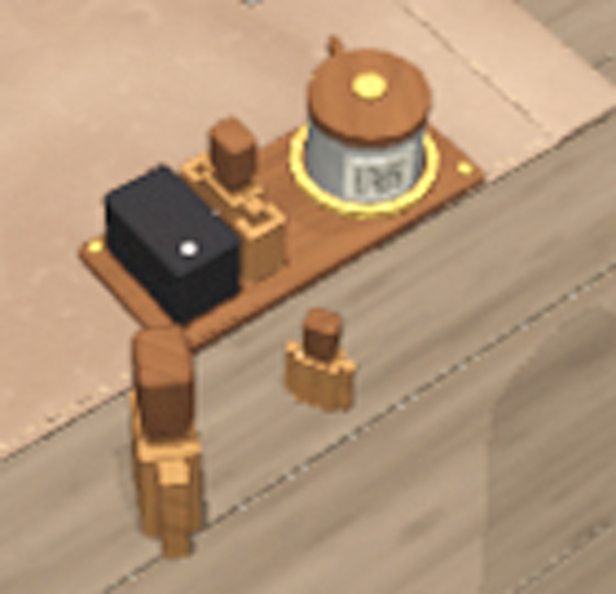

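```bash
cat > h.py <<'E'
import numpy as np,cv2
from cell import readout, imaging, env
from scipy.spatial.transform import Rotation as R
from scipy.optimize import least_squares
def w2c(name,s=None):
    ci=imaging.camera_info(name)
    if name!="wrist": return ci["camera_matrix"],ci["world_to_cam"]
    T=np.eye(4);T[:3,:3]=R.from_quat(s["tcp_rot"]).as_matrix();T[:3,3]=s["position"]
    return ci["camera_matrix"],np.linalg.inv(T@ci["hand_eye"])
def proj(K,W,P):
    c=(np.atleast_2d(P)@W[:3,:3].T+W[:3,3])*[1,-1,-1]
    u=c@K.T;return u[:,:2]/u[:,2:]
def back(K,W,uv,z):
    uv=np.atleast_2d(uv);d=np.c_[uv,np.ones(len(uv))]@np.linalg.inv(K).T*[1,-1,-1]
    d=d@W[:3,:3];o=-W[:3,:3].T@W[:3,3]
    return o+d*((z-o[2])/d[:,2])[:,None]
def st(p,P): # station pose p=(x,y,yaw), points station axes, z above pad
    c,s=np.cos(p[2]),np.sin(p[2]);P=np.atleast_2d(P)
    return np.c_[p[0]+c*P[:,0]-s*P[:,1],p[1]+s*P[:,0]+c*P[:,1],P[:,2]+.004]
E
python3 - <<'E'
from h import *
K,W=w2c("top")
cr=np.array([(247,90),(693,97),(693,286),(245,278)])/5.3+[240,175]
S=np.array([(.178,-.05,.008),(-.057,-.05,.008),(-.057,.05,.008),(.178,.05,.008)])
r=least_squares(lambda p:(proj(K,W,st(p,S))-cr).ravel(),[.55,-.05,1.57])
print(r.x,r.fun)
p=r.x
f=lambda q:proj(K,W,q)
lid=np.array([590,180])/5.3+[240,175]; tip=np.array([(655,40),(628,110)])/5.3+[240,175]
print("lid",back(K,W,lid,.082),"handle",back(K,W,tip,.045))
for n,pt,z in [("guardtop",(390,172),.012+.092),("big",(98,415),.12),("small",(337,403),.06)]:
    print(n,back(K,W,np.array(pt)/5.3+[240,175],z))
print("pred nest",f(st(p,[[0,0,.016]])),"guardtop",st(p,[[.1,0,.1]]))
for px in [(366,144),(440,160),(440,280),(203,209)]: print(px,back(K,W,px,.01))
K,W=w2c("scene");print((proj(K,W,st(p,S))-[260,165])*4.4)
E
```

```text
[ 0.53599832 -0.06015528  1.56696243] [-0.34200191 -0.33155561  0.7136845  -0.40981494  0.41639213  0.26084416
 -0.79003611  0.45521259]
lid [[ 0.53590386 -0.05923419  0.082     ]] handle [[ 0.60999745 -0.09319546  0.045     ]
 [ 0.57419342 -0.07974604  0.045     ]]
guardtop [[0.53715558 0.03782399 0.104     ]]
big [[0.41978315 0.17304777 0.12      ]]
small [[0.42529703 0.06427061 0.06      ]]
pred nest [[350.68230923 210.49958107]] guardtop [[0.53638171 0.03984399 0.104     ]]
(366, 144) [[ 0.72260021 -0.10172489  0.01      ]]
(440, 160) [[ 0.67968344 -0.30692165  0.01      ]]
(440, 280) [[ 0.35023405 -0.30450057  0.01      ]]
(203, 209) [[0.53626215 0.34696577 0.01      ]]
[[ 77.95624841 242.20024664]
 [386.2440358   73.5881686 ]
 [491.46896901 167.70108828]
 [178.16655227 351.73137751]]
```

Request:
{"fn": "send_rows", "kwargs": {"steps": [[[0,0,0,0,0,-0.12,1],[0,0,0,0,0,-0.12,1],[0,0,0,0,0,-0.12,1],[0,0,0,0,0,-0.12,1],[0,0,0,0,0,-0.12,1]]], "squeeze": 40}}

```text
time_s: 0.57
position: [0.2077, -0.5358, 0.2308]
tcp_rot: [0.883, 0.469, 0.0, -0.001]
wrist_force: [0.7, 0.0, 0.1]
gripper_width: 0.0853
```

Request:
{"fn": "send_rows", "kwargs": {"steps": [[[0,0,0,0,0,-0.12,1],[0,0,0,0,0,-0.12,1],[0,0,0,0,0,-0.12,1],[0,0,0,0,0,-0.12,1],[0,0,0,0,0,-0.12,1]]]}}

```text
time_s: 0.98
position: [0.2077, -0.5358, 0.2308]
tcp_rot: [0.705, 0.709, 0.0, -0.0]
wrist_force: [-0.5, 0.6, -0.1]
gripper_width: 0.0852
```

Request:
{"fn": "send_rows", "kwargs": {"steps": [[[2.88,1.64,0,0,0,0,1],[2.88,1.64,0,0,0,0,1],[2.88,1.64,0,0,0,0,1],[2.88,1.64,0,0,0,0,1],[2.88,1.64,0,0,0,0,1]]]}}

```text
time_s: 1.4
position: [0.2902, -0.3906, 0.2308]
tcp_rot: [0.708, 0.707, 0.0, -0.0]
wrist_force: [0.4, -0.7, 0.3]
gripper_width: 0.0854
```

Request:
{"fn": "send_rows", "kwargs": {"steps": [[[2.88,1.64,0,0,0,0,1],[2.88,1.64,0,0,0,0,1],[2.88,1.64,0,0,0,0,1],[2.88,1.64,0,0,0,0,1],[2.88,1.64,0,0,0,0,1]]]}}

```text
time_s: 1.82
position: [0.3724, -0.2466, 0.2311]
tcp_rot: [0.708, 0.707, 0.0, -0.0]
wrist_force: [-0.2, 0.9, -0.4]
gripper_width: 0.0858
```

Request:
{"fn": "send_rows", "kwargs": {"steps": [[[2.88,1.64,0,0,0,0,1],[2.88,1.64,0,0,0,0,1],[2.88,1.64,0,0,0,0,1],[2.88,1.64,0,0,0,0,1],[2.88,1.64,0,0,0,0,1]]]}}

```text
time_s: 2.23
position: [0.4546, -0.1027, 0.2311]
tcp_rot: [0.707, 0.707, -0.0, -0.0]
wrist_force: [-0.3, -0.4, -0.4]
gripper_width: 0.0856
```

Request:
{"fn": "send_rows", "kwargs": {"steps": [[[2.88,1.64,0,0,0,0,1],[2.88,1.64,0,0,0,0,1],[2.88,1.64,0,0,0,0,1],[2.88,1.64,0,0,0,0,1],[2.88,1.64,0,0,0,0,1]]]}}

```text
time_s: 2.65
position: [0.5367, 0.0412, 0.2309]
tcp_rot: [0.707, 0.707, -0.0, -0.0]
wrist_force: [0.5, 0.2, -1.1]
gripper_width: 0.0854
```

Request:
{"fn": "send_rows", "kwargs": {"steps": [[[0,0,0,0,0,0,1],[0,0,0,0,0,0,1],[0,0,0,0,0,0,1]]]}}

```text
time_s: 2.9
position: [0.5358, 0.0393, 0.2307]
tcp_rot: [0.707, 0.707, -0.001, -0.0]
wrist_force: [-0.4, -0.6, 0.1]
gripper_width: 0.0857
```

Run:
```python
from h import *
s=readout.sense();np.savez("w1.npz",**s);print(s["position"],s["tcp_rot"],s["joint_positions"])
im=imaging.capture("wrist");cv2.imwrite("pics/w1.png",im[:,:,::-1])
K,W=w2c("wrist",s);p=[.536,-.060,1.567]
print(proj(K,W,st(p,[[.1,0,.1],[0,0,.078],[.178,-.05,.008],[-.057,-.05,.008],[-.057,.05,.008],[.178,.05,.008]])))
```

```text
[0.53580812 0.03931688 0.23074518] [ 7.07280241e-01  7.06932862e-01 -6.92274487e-04 -3.31559062e-04] [-8.75182066e-02  1.28064753e-01  1.63372292e+00 -6.45965419e-04
  1.38120297e+00 -8.69047576e-02]
[[316.53483349 191.15055391]
 [316.26464281 270.87539633]
 [359.49799519 106.12680764]
 [351.50677742 280.14096702]
 [281.07773441 279.8460666 ]
 [274.41591478 105.78342844]]
```

View pics/w1.png

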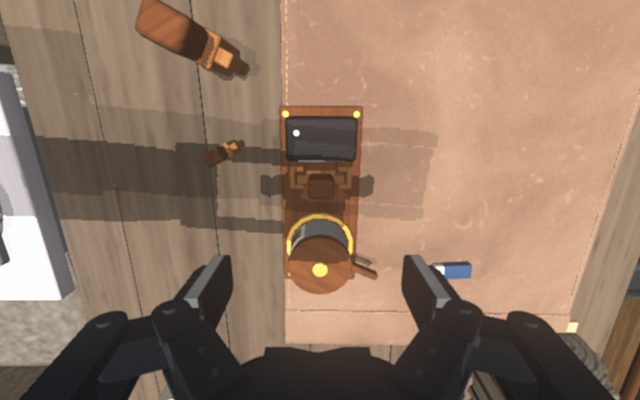

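Run:
```python
import cv2
t=cv2.imread("pics/w1.png")
cv2.imwrite("pics/w1c.png",cv2.resize(t[95:305,240:400],None,fx=2.8*1.0,fy=2.8,interpolation=cv2.INTER_CUBIC))
cv2.imwrite("pics/w1d.png",cv2.resize(t[95:205,260:390],None,fx=5.4,fy=5.4,interpolation=cv2.INTER_CUBIC))
```

```text
(no output)
```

View pics/w1c.png

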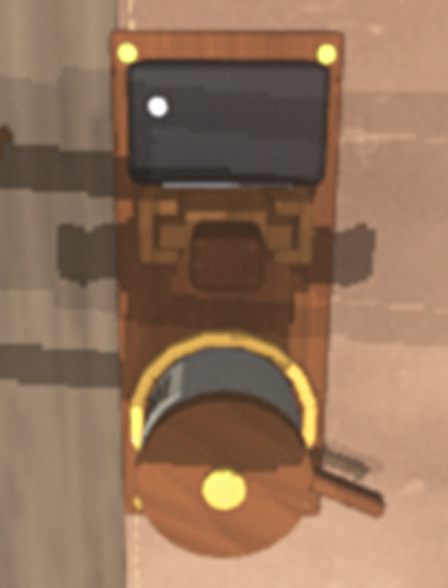

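View pics/w1d.png

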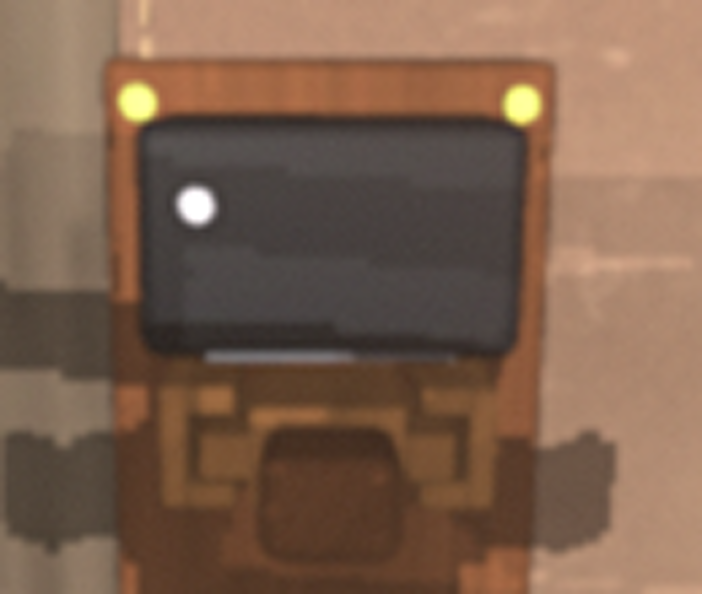

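Run:
```python
from h import *
s=dict(np.load("w1.npz"))
K,W=w2c("wrist",s);Kt,Wt=w2c("top");Ks,Ws=w2c("scene")
S=np.array([(.178,-.05,.008),(-.057,-.05,.008),(-.057,.05,.008),(.178,.05,.008)])
o=np.array([(362.8,107),(353.9,278.9),(285.7,278.9),(279.8,106.5)])
r=least_squares(lambda p:(proj(K,W,st(p,S))-o).ravel(),[.536,-.06,1.567]);print(r.x,r.fun)
ct=np.array([(247,90),(693,97),(693,286),(245,278)])/5.3+[240,175]
f=lambda p:np.r_[(proj(K,W,st(p,S))-o).ravel(),2*(proj(Kt,Wt,st(p,S))-ct).ravel()]
r2=least_squares(f,[.536,-.06,1.567]);print(r2.x)
print("knob top",back(K,W,[321.3,189.4],.104),st(r.x,[[.1,0,.1]]))
print("lid",back(K,W,np.array([224,490])/2.8+[240,95],.083), "tip",back(K,W,np.array([375,503])/2.8+[240,95],.042))
# scene: board corners
cs=np.array([(80,245),(485,180)])/4.4+[260,165]
print(back(Ks,Ws,cs,.012),st(r.x,S))
```

```text
[ 0.54101561 -0.06009038  1.56652849] [ 1.03311739 -0.77076797  1.11781615  1.31384728 -1.10773623  0.9900555
 -1.04387887 -0.6563117 ]
[ 0.53858012 -0.0601171   1.56514898]
knob top [[0.54093163 0.04173797 0.104     ]] [[0.54144239 0.03990871 0.104     ]]
lid [[ 0.54021612 -0.05827009  0.083     ]] tip [[ 0.61043694 -0.08963029  0.042     ]]
[[ 0.58419361  0.11790453  0.012     ]
 [ 0.4806117  -0.10707723  0.012     ]] [[ 0.59177483  0.11769461  0.012     ]
 [ 0.59077189 -0.11730325  0.012     ]
 [ 0.4907728  -0.11687647  0.012     ]
 [ 0.49177574  0.11812139  0.012     ]]
```

Request:
{"fn": "send_rows", "kwargs": {"steps": [[[0,0.1,2.1,0,0,0,1],[0,0.1,2.1,0,0,0,1],[0,0.1,2.1,0,0,0,1],[0,0,2.1,0,0,0,1],[0.1,0,1.6,0,0,0,1]]]}}

```text
time_s: 3.37
position: [0.538, 0.0389, 0.1296]
tcp_rot: [0.708, 0.706, -0.001, -0.001]
wrist_force: [0.6, 0.7, 0.2]
gripper_width: 0.0854
```

Request:
{"fn": "send_rows", "kwargs": {"steps": [[[0,0,0,0,0,0,1],[0,0,0,0,0,0,1]]]}}

```text
time_s: 3.53
position: [0.5382, 0.0394, 0.1306]
tcp_rot: [0.708, 0.706, -0.001, -0.001]
wrist_force: [-0.2, -0.3, 0.4]
gripper_width: 0.0852
```

Run:
```python
from h import *
s=readout.sense();np.savez("w2.npz",**s);print(s["position"],s["tcp_rot"],s["wrist_force"])
im=imaging.capture("wrist");cv2.imwrite("pics/w2.png",im[:,:,::-1])
K,W=w2c("wrist",s)
for p in ([.536,-.060,1.567],[.541,-.060,1.567]):print(proj(K,W,st(p,[[.1,0,.1],[.1,.013,.1],[.1,-.013,.1],[0,0,.078]])))
print(proj(K,W,s["position"]))
```

```text
[0.53819123 0.03939803 0.13056075] [ 0.70811165  0.7060993  -0.00090237 -0.00092483] [-0.21879911 -0.28177842  0.3869134 ]
[[312.42975617 234.49344899]
 [291.83182354 234.44287634]
 [333.03364961 234.54403628]
 [313.2664677  337.06072798]]
[[320.35372399 234.48528746]
 [299.75285536 234.4347116 ]
 [340.9605548  234.53587796]
 [319.46606156 337.06131589]]
[[314.93963374 255.60683569]]
```

View pics/w2.png

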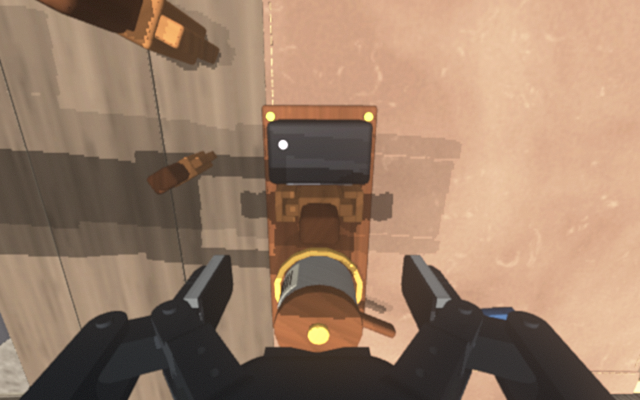

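Run:
```python
import cv2
t=cv2.imread("pics/w2.png")
cv2.imwrite("pics/w2c.png",cv2.resize(t[170:290,190:440],None,fx=3.2,fy=3.2,interpolation=cv2.INTER_CUBIC)+20)
```

```text
(no output)
```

View pics/w2c.png

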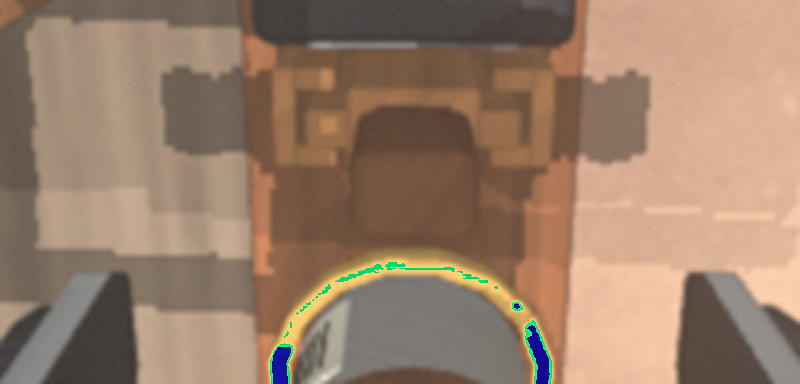

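Request:
{"fn": "send_rows", "kwargs": {"steps": [[[0.15,0.2,0,0,0,0,1],[0,0,2,0,0,0,1],[0,0,2,0,0,0,1],[0,0,1.5,0,0,0,1],[0,0,0.4,0,0,0,1]]]}}

```text
time_s: 4.0
position: [0.5406, 0.042, 0.0713]
tcp_rot: [0.708, 0.707, -0.001, -0.001]
wrist_force: [0.0, -0.1, -0.1]
gripper_width: 0.0855
```

Request:
{"fn": "send_rows", "kwargs": {"steps": [[[0,0,0,0,0,0,0.5],[0,0,0,0,0,0,0.4],[0,0,0,0,0,0,0.35],[0,0,0,0,0,0,0.3],[0,0,0,0,0,0,0.25]]]}}

```text
time_s: 4.42
position: [0.5422, 0.042, 0.0735]
tcp_rot: [0.707, 0.707, 0.001, 0.001]
wrist_force: [-1.9, 0.2, -0.2]
gripper_width: 0.0254
```

Request:
{"fn": "send_rows", "kwargs": {"steps": [[[0,0,0,0,0,0,0.1],[0,0,0,0,0,0,0],[0,0,0,0,0,0,0]]]}}

```text
time_s: 4.67
position: [0.5422, 0.042, 0.0734]
tcp_rot: [0.707, 0.707, 0.001, 0.001]
wrist_force: [-0.6, -0.9, 6.6]
gripper_width: 0.0251
```

Run:
```python
from h import *
s=readout.sense();print(s["position"],s["tcp_rot"],s["wrist_force"],s["ft_torque"],s["gripper_width"])
im=imaging.capture("wrist");cv2.imwrite("pics/w3.png",im[:,:,::-1])
```

```text
[0.54218068 0.04197139 0.0733586 ] [7.07446640e-01 7.06766213e-01 5.61877236e-04 6.75710166e-04] [-0.62324131 -0.87512083  6.60208694] [0.03188023 0.16422573 0.04577669] 0.025104774536434823
```

View pics/w3.png

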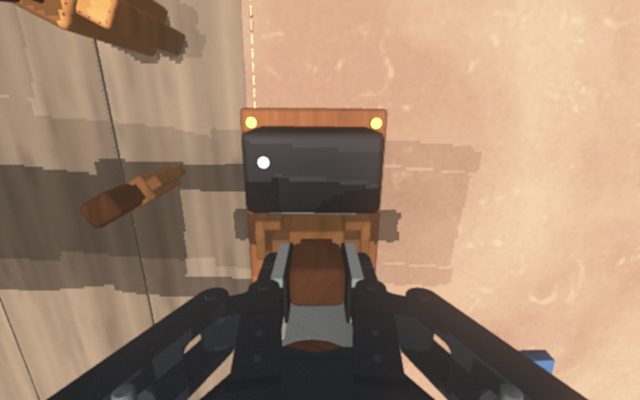

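Request:
{"fn": "send_rows", "kwargs": {"steps": [[[0,0,-0.5,0,0,0,0],[0,0,-1,0,0,0,0],[0,0,-1,0,0,0,0],[0,0,-1,0,0,0,0],[0,0,-1,0,0,0,0]]]}}

```text
time_s: 5.13
position: [0.5416, 0.042, 0.1185]
tcp_rot: [0.707, 0.707, 0.0, 0.0]
wrist_force: [-0.0, 0.1, -2.2]
gripper_width: 0.0254
```

Request:
{"fn": "send_rows", "kwargs": {"steps": [[[0,0,-1,0,0,0,0],[0,0,-1,0,0,0,0],[0,0,-0.5,0,0,0,0],[0,0,0,0,0,0,0]]]}}

```text
time_s: 5.47
position: [0.5427, 0.0419, 0.1444]
tcp_rot: [0.707, 0.707, 0.001, 0.001]
wrist_force: [0.9, 0.7, -2.1]
gripper_width: 0.0252
```

Run:
```python
from h import *
s=readout.sense();print(s["position"],s["tcp_rot"],s["wrist_force"],s["gripper_width"])
im=imaging.capture("scene");cv2.imwrite("pics/s4.png",cv2.resize(im[100:300,220:460,::-1],None,fx=3,fy=3))
im=imaging.capture("wrist");cv2.imwrite("pics/w4.png",im[:,:,::-1])
```

```text
[0.54273088 0.04193028 0.14437982] [0.70746111 0.70674976 0.00122812 0.00142937] [ 0.87083836  0.7373914  -2.1403239 ] 0.02522073544168425
```

View pics/s4.png

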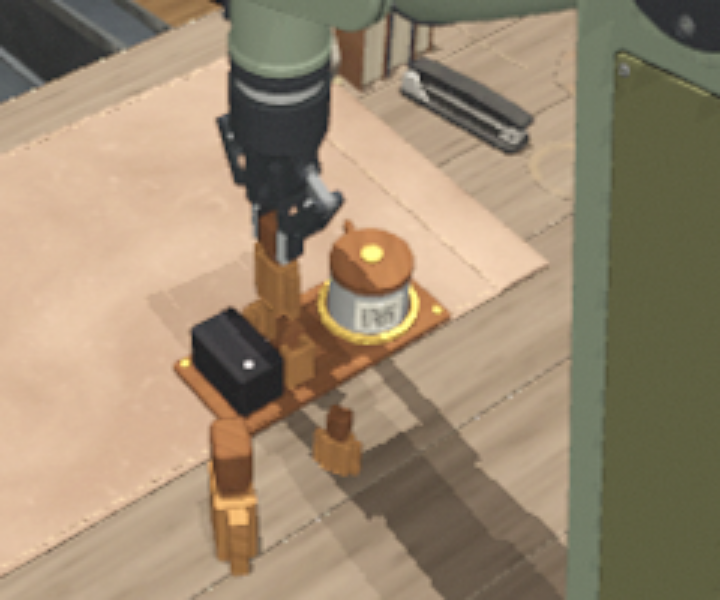

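View pics/w4.png

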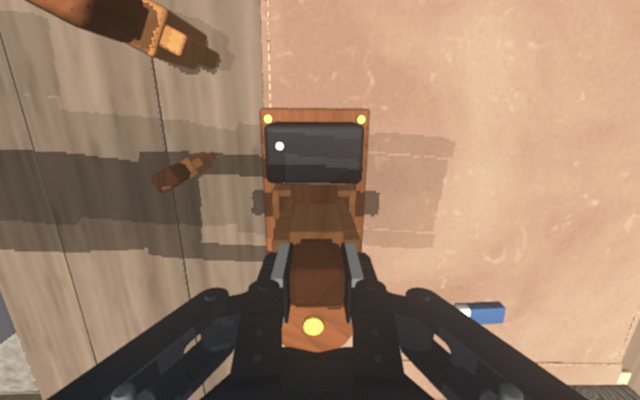

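Request:
{"fn": "send_rows", "kwargs": {"steps": [[[0,1,0,0,0,0,0],[0,2,0,0,0,0,0],[0,2.5,0,0,0,0,0],[0,2.5,0,0,0,0,0],[0,1.2,0,0,0,0,0]]]}}

```text
time_s: 5.98
position: [0.6363, 0.0417, 0.1415]
tcp_rot: [0.708, 0.707, 0.001, 0.001]
wrist_force: [-0.1, -0.5, -0.6]
gripper_width: 0.0255
```

Request:
{"fn": "send_rows", "kwargs": {"steps": [[[0,0,1.5,0,0,0,0],[0,0,2,0,0,0,0],[0,0,2,0,0,0,0],[0,0,1.4,0,0,0,0],[0,0,0.5,0,0,0,0]]]}}

```text
time_s: 6.4
position: [0.631, 0.042, 0.0653]
tcp_rot: [0.707, 0.707, -0.003, -0.003]
wrist_force: [-8.2, 0.5, 16.7]
gripper_width: 0.0252
```

Request:
{"fn": "send_rows", "kwargs": {"steps": [[[0,0,0.15,0,0,0,0],[0,0,0,0,0,0,0]]]}}

```text
time_s: 6.57
position: [0.6335, 0.042, 0.0662]
tcp_rot: [0.707, 0.707, -0.0, -0.0]
wrist_force: [-0.3, -0.1, -1.7]
gripper_width: 0.0251
```

Request:
{"fn": "send_rows", "kwargs": {"steps": [[[0,0,0,0,0,0,0],[0,0,0,0,0,0,0]]]}}

```text
time_s: 6.73
position: [0.6339, 0.0419, 0.0672]
tcp_rot: [0.707, 0.707, 0.0, 0.0]
wrist_force: [-0.4, 0.1, -1.4]
gripper_width: 0.0256
```

Request:
{"fn": "send_rows", "kwargs": {"steps": [[[0,0,0.1,0,0,0,0],[0,0,0,0,0,0,0],[0,0,0,0,0,0,0]]]}}

```text
time_s: 6.98
position: [0.6334, 0.042, 0.066]
tcp_rot: [0.707, 0.707, 0.0, 0.0]
wrist_force: [0.9, -0.4, -1.5]
gripper_width: 0.025
```

Request:
{"fn": "send_rows", "kwargs": {"steps": [[[0,0,0.1,0,0,0,0],[0,0,0,0,0,0,0],[0,0,0,0,0,0,0]]]}}

```text
time_s: 7.23
position: [0.6337, 0.0419, 0.0653]
tcp_rot: [0.707, 0.707, 0.0, 0.0]
wrist_force: [-0.2, 0.1, 0.8]
gripper_width: 0.025
```

Request:
{"fn": "send_rows", "kwargs": {"steps": [[[0,0,0,0,0,0,0.4],[0,0,0,0,0,0,0.5],[0,0,0,0,0,0,0.8],[0,0,0,0,0,0,1],[0,0,0,0,0,0,1]]]}}

```text
time_s: 7.65
position: [0.6334, 0.042, 0.0647]
tcp_rot: [0.707, 0.707, -0.0, -0.0]
wrist_force: [0.0, -0.4, 0.3]
gripper_width: 0.0766
```

Request:
{"fn": "send_rows", "kwargs": {"steps": [[[0,0,-1,0,0,0,1],[0,0,-2,0,0,0,1],[0,0,-3,0,0,0,1],[0,0,-3,0,0,0,1],[0,0,-3,0,0,0,1]]]}}

```text
time_s: 8.07
position: [0.6331, 0.042, 0.1866]
tcp_rot: [0.707, 0.707, -0.0, -0.0]
wrist_force: [0.0, 0.3, -0.2]
gripper_width: 0.0851
```

Run:
```python
from h import *
s=readout.sense();print(s["position"],s["tcp_rot"],s["wrist_force"],s["gripper_width"],s["joint_positions"])
np.savez("w5.npz",**s)
im=imaging.capture("wrist");cv2.imwrite("pics/w5.png",im[:,:,::-1])
im=imaging.capture("scene");cv2.imwrite("pics/s5.png",cv2.resize(im[100:300,220:460,::-1],None,fx=3,fy=3))
```

```text
[0.63314493 0.04196637 0.18657504] [ 7.07463639e-01  7.06749739e-01 -3.93348723e-05 -7.18856584e-05] [ 0.012593    0.2715609  -0.24543562] 0.08507694219881595 [-7.01010164e-02  3.67286346e-01  1.43191752e+00  3.59158970e-05
  1.34254890e+00 -6.90995390e-02]
```

View pics/w5.png

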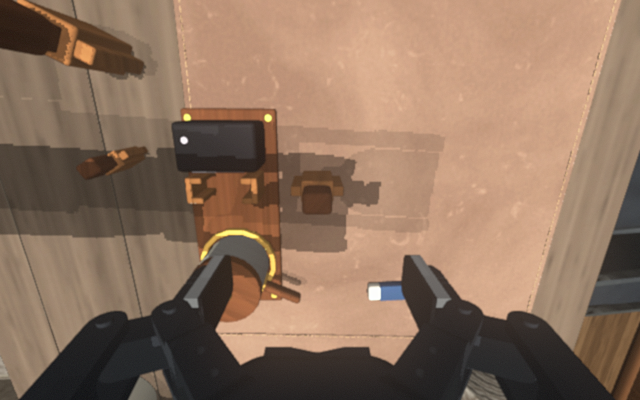

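View pics/s5.png

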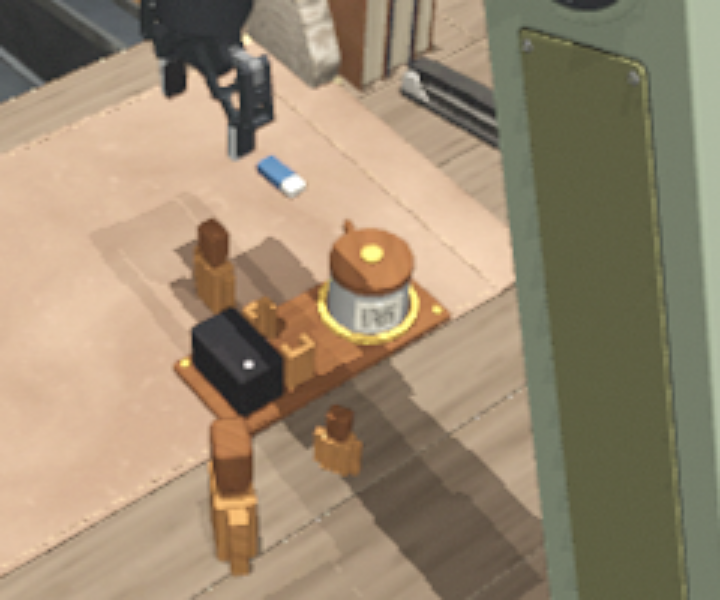

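Request:
{"fn": "send_rows", "kwargs": {"steps": [[[0,0,0,0,0,-0.116,1],[0,0,0,0,0,-0.116,1],[0,0,0,0,0,-0.116,1],[0,0,0,0,0,-0.116,1],[0,0,0,0,0,-0.116,1]]]}}

```text
time_s: 8.58
position: [0.633, 0.042, 0.1846]
tcp_rot: [0.473, 0.881, -0.0, -0.0]
wrist_force: [-0.4, 1.0, -0.5]
gripper_width: 0.0852
```

Request:
{"fn": "send_rows", "kwargs": {"steps": [[[0,0,0,0,0,-0.116,1],[0,0,0,0,0,-0.116,1],[0,0,0,0,0,-0.116,1],[0,0,0,0,0,-0.116,1],[0,0,0,0,0,-0.116,1]]]}}

```text
time_s: 9.0
position: [0.633, 0.042, 0.1845]
tcp_rot: [0.202, 0.979, -0.0, -0.0]
wrist_force: [0.8, 0.1, -0.2]
gripper_width: 0.0853
```

Request:
{"fn": "send_rows", "kwargs": {"steps": [[[-0.5,-2.6,0,0,0,0,1],[-0.5,-2.6,0,0,0,0,1],[-0.5,-2.6,0,0,0,0,1],[-0.5,-2.6,0,0,0,0,1],[-0.6,-2.6,0,0,0,0,1]]]}}

```text
time_s: 9.42
position: [0.6044, -0.0884, 0.1846]
tcp_rot: [0.204, 0.979, 0.0, -0.0]
wrist_force: [0.4, -0.1, -0.1]
gripper_width: 0.0852
```

Request:
{"fn": "send_rows", "kwargs": {"steps": [[[0,0,0,0,0,0,0.6],[0,0,0,0,0,0,0.5],[0,0,0,0,0,0,0.5]]]}}

```text
time_s: 9.67
position: [0.605, -0.0873, 0.1846]
tcp_rot: [0.205, 0.979, 0.0, -0.0]
wrist_force: [-0.7, 0.8, -0.0]
gripper_width: 0.0515
```

Run:
```python
from h import *
s=readout.sense();print(s["position"],s["tcp_rot"],s["wrist_force"],s["gripper_width"],s["joint_positions"])
np.savez("w6.npz",**s)
im=imaging.capture("wrist");cv2.imwrite("pics/w6.png",im[:,:,::-1])
K,W=w2c("wrist",s);C=np.array([.541,-.0595])
a=np.radians(-23.5);u=np.array([np.cos(a),np.sin(a)])
print(proj(K,W,[[*C,.082],[*(C+.082*u),.045],[*(C+.05*u),.045]]))
```

```text
[ 0.60500915 -0.08730507  0.18464854] [ 2.04662972e-01  9.78832417e-01  3.25238804e-04 -2.49424790e-04] [-0.6961602   0.84749823 -0.01728189] 0.051504889753952364 [-2.85120572e-01  3.22036109e-01  1.49633895e+00  6.28148817e-04
  1.32376627e+00 -1.44383187e+00]
[[317.21627321 116.60433297]
 [317.23131998 199.8540473 ]
 [317.19560264 168.67003304]]
```

View pics/w6.png

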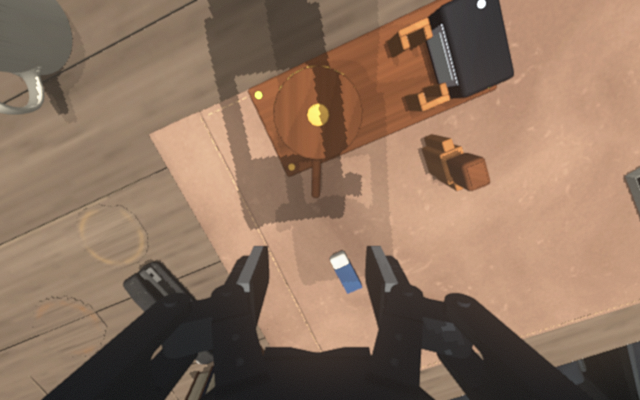

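Request:
{"fn": "send_rows", "kwargs": {"steps": [[[0,0,3,0,0,0,0.5],[0,0,3.5,0,0,0,0.5],[0,0,3.5,0,0,0,0.5],[0,0,2,0,0,0,0.5],[0,0,0,0,0,0,0.5]]]}}

```text
time_s: 10.13
position: [0.6003, -0.0847, 0.0585]
tcp_rot: [0.204, 0.979, 0.001, -0.006]
wrist_force: [-1.1, 0.5, -0.7]
gripper_width: 0.0432
```

Run:
```python
from h import *
s=readout.sense();print(s["position"],s["tcp_rot"],s["wrist_force"],s["gripper_width"])
np.savez("w7.npz",**s)
im=imaging.capture("wrist");cv2.imwrite("pics/w7.png",im[:,:,::-1])
```

```text
[ 0.60031368 -0.08473177  0.05853908] [ 2.03529686e-01  9.79048980e-01  6.06138677e-04 -6.19628628e-03] [-1.05896646  0.5164397  -0.74217984] 0.04324663054757209
```

View pics/w7.png

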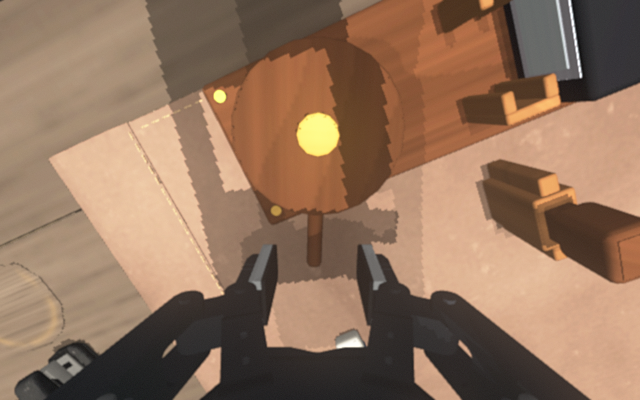

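Request:
{"fn": "send_rows", "kwargs": {"steps": [[[0,0,1,0,0,0,0.5],[0,0,1.5,0,0,0,0.5],[0,0,1,0,0,0,0.5],[0,0,0.4,0,0,0,0.5],[0,0,0,0,0,0,0.5]]]}}

```text
time_s: 10.6
position: [0.6051, -0.0874, 0.0255]
tcp_rot: [0.204, 0.979, 0.0, -0.0]
wrist_force: [-0.9, -0.3, 0.1]
gripper_width: 0.0427
```

Request:
{"fn": "send_rows", "kwargs": {"steps": [[[0,0,0,0,0,0,0.4],[0,0,0,0,0,0,0.3],[0,0,0,0,0,0,0.25]]]}}

```text
time_s: 10.85
position: [0.606, -0.0879, 0.0269]
tcp_rot: [0.204, 0.979, -0.0, 0.001]
wrist_force: [0.7, 0.4, 0.6]
gripper_width: 0.0215
```

Run:
```python
from h import *
s=readout.sense();print(s["position"],s["tcp_rot"],s["wrist_force"],s["gripper_width"])
np.savez("w8.npz",**s)
im=imaging.capture("wrist");cv2.imwrite("pics/w8.png",im[:,:,::-1])
```

```text
[ 0.60603111 -0.08788372  0.0268578 ] [ 2.04467487e-01  9.78872851e-01 -7.85046435e-05  9.91254725e-04] [0.73052926 0.42907812 0.56155578] 0.021539730013535065
```

View pics/w8.png

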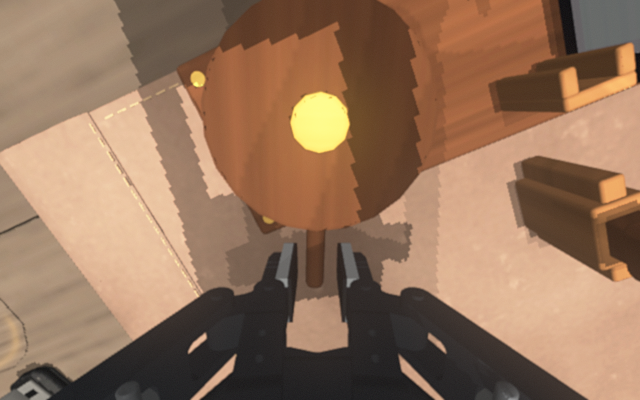

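Request:
{"fn": "send_rows", "kwargs": {"steps": [[[0.012,-0.417,0,0,0,0.058,0.18],[0.012,-0.417,0,0,0,0.058,0.18],[0.012,-0.417,0,0,0,0.058,0.18],[0.012,-0.417,0,0,0,0.058,0.18],[0.012,-0.417,0,0,0,0.058,0.18]]]}}

```text
time_s: 11.32
position: [0.5948, -0.1055, 0.0265]
tcp_rot: [0.345, 0.939, 0.0, 0.001]
wrist_force: [0.5, -0.3, 0.1]
gripper_width: 0.0155
```

Request:
{"fn": "send_rows", "kwargs": {"steps": [[[0.012,-0.417,0,0,0,0.058,0.18],[0.012,-0.417,0,0,0,0.058,0.18],[0.012,-0.417,0,0,0,0.058,0.18],[0.012,-0.417,0,0,0,0.058,0.18],[0.012,-0.417,0,0,0,0.058,0.18]]]}}

```text
time_s: 11.73
position: [0.5793, -0.1194, 0.0265]
tcp_rot: [0.477, 0.879, 0.0, 0.001]
wrist_force: [0.2, 0.2, 0.1]
gripper_width: 0.0151
```

Run:
```python
from h import *
s=readout.sense();print(s["position"],s["tcp_rot"],s["wrist_force"],s["gripper_width"])
q=s["tcp_rot"];print(np.degrees(2*np.arctan2(q[1],q[0])))
im=imaging.capture("wrist");cv2.imwrite("pics/w9.png",im[:,:,::-1])
```

```text
[ 0.57926121 -0.11936955  0.02649374] [4.77137181e-01 8.78828327e-01 2.46825892e-04 9.06184106e-04] [0.15281145 0.187093   0.13388061] 0.015124877538429253
123.00278627037594
```

View pics/w9.png

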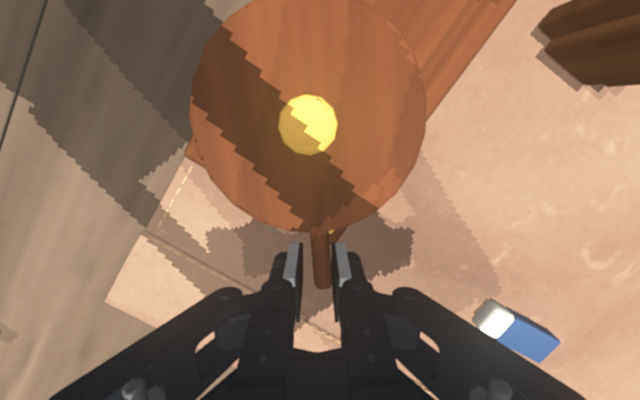

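Request:
{"fn": "send_rows", "kwargs": {"steps": [[[0.012,-0.417,0,0,0,0.058,0.18],[0.012,-0.417,0,0,0,0.058,0.18],[0.012,-0.417,0,0,0,0.058,0.18],[0.012,-0.417,0,0,0,0.058,0.18],[0.012,-0.417,0,0,0,0.058,0.18]]]}}

```text
time_s: 12.2
position: [0.5605, -0.1281, 0.0265]
tcp_rot: [0.599, 0.801, 0.0, 0.001]
wrist_force: [0.7, 0.4, -0.5]
gripper_width: 0.0154
```

Request:
{"fn": "send_rows", "kwargs": {"steps": [[[0.012,-0.417,0,0,0,0.058,0.18],[0.012,-0.417,0,0,0,0.058,0.18],[0.012,-0.417,0,0,0,0.058,0.18],[0.012,-0.417,0,0,0,0.058,0.18],[0.012,-0.417,0,0,0,0.058,0.18]]]}}

```text
time_s: 12.62
position: [0.5401, -0.1313, 0.0265]
tcp_rot: [0.708, 0.706, 0.0, 0.001]
wrist_force: [1.4, -1.4, 0.2]
gripper_width: 0.0154
```

Request:
{"fn": "send_rows", "kwargs": {"steps": [[[0,0,0,0,0,0,0.16],[0,0,0,0,0,0,0.15]]]}}

```text
time_s: 12.78
position: [0.5395, -0.1309, 0.0262]
tcp_rot: [0.707, 0.707, 0.0, 0.0]
wrist_force: [-0.2, 0.8, 0.9]
gripper_width: 0.0128
```

Run:
```python
from h import *
s=readout.sense();print(s["position"],s["tcp_rot"],s["wrist_force"],s["gripper_width"])
q=s["tcp_rot"];print(np.degrees(2*np.arctan2(q[1],q[0])))
im=imaging.capture("wrist");cv2.imwrite("pics/w10.png",im[:,:,::-1])
im=imaging.capture("top");cv2.imwrite("pics/t10.png",cv2.resize(im[160:260,260:400,::-1],None,fx=5,fy=5,interpolation=cv2.INTER_CUBIC))
```

```text
[ 0.53954811 -0.13089112  0.02622719] [7.06759056e-01 7.07454215e-01 1.83684926e-04 3.69160068e-04] [-0.19029009  0.82435217  0.9032326 ] 0.01276569323920607
90.0563276670512
```

View pics/w10.png

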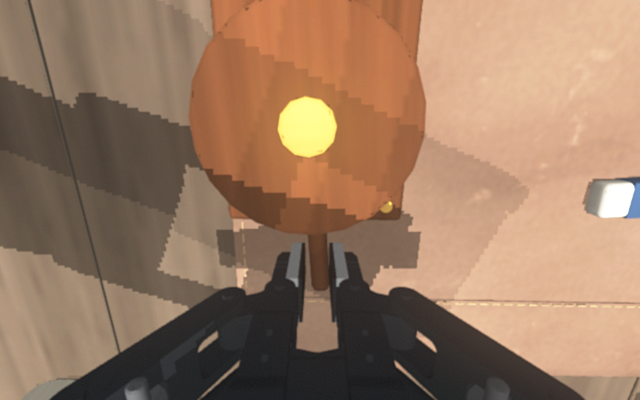

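View pics/t10.png

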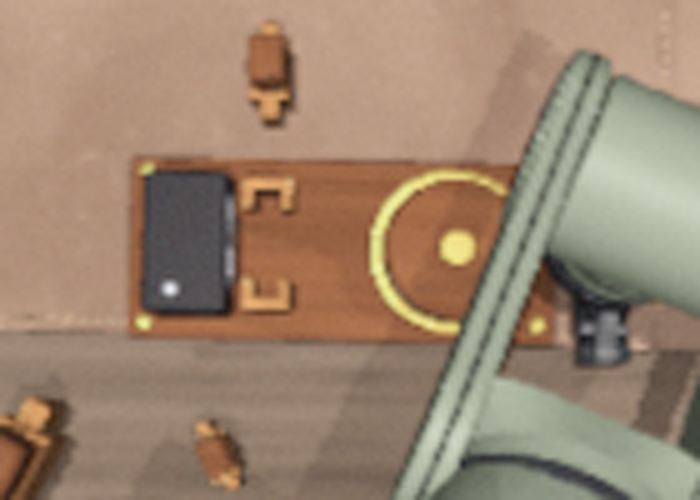

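Run:
```python
from h import *
s=readout.sense()
K,W=w2c("wrist",s)
im=cv2.imread("pics/w10.png");cv2.imwrite("pics/w10c.png",cv2.resize(im[215:305,260:380],None,fx=6,fy=6,interpolation=cv2.INTER_CUBIC))
print(back(K,W,[307,127],.083),back(K,W,[[317,240],[321,285]],.045))
```

```text
[[ 0.53761104 -0.05920033  0.083     ]] [[ 0.54057104 -0.11247905  0.045     ]
 [ 0.54256072 -0.13662336  0.045     ]]
```

View pics/w10c.png

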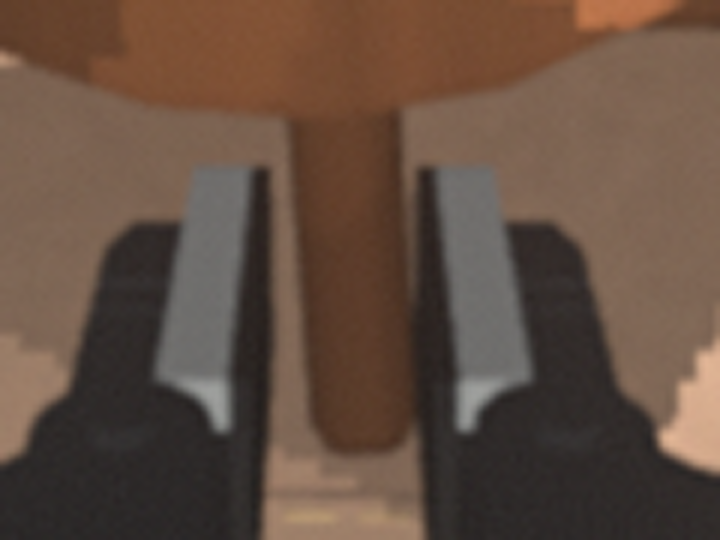

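Request:
{"fn": "send_rows", "kwargs": {"steps": [[[0.01,-0.22,0,0,0,0.03,0.15],[0.01,-0.22,0,0,0,0.03,0.15],[0,0,0,0,0,0,0.15],[0,0,0,0,0,0,0.15]]]}}

```text
time_s: 13.22
position: [0.5349, -0.1304, 0.0258]
tcp_rot: [0.728, 0.686, 0.0, -0.0]
wrist_force: [0.4, 0.9, -0.5]
gripper_width: 0.013
```

Run:
```python
from h import *
s=readout.sense();print(s["position"],s["tcp_rot"],s["wrist_force"],s["gripper_width"])
q=s["tcp_rot"];print(np.degrees(2*np.arctan2(q[1],q[0])));np.savez("w11.npz",**s)
im=imaging.capture("wrist")[:,:,::-1];cv2.imwrite("pics/w11.png",cv2.resize(im[60:310,180:440],None,fx=2.3,fy=2.3,interpolation=cv2.INTER_CUBIC))
```

```text
[ 0.53492982 -0.13042863  0.02580787] [ 7.27824139e-01  6.85763823e-01  8.38472875e-06 -3.48226225e-05] [ 0.36001765  0.8725895  -0.50142976] 0.012965720899194861
86.59141435777987
```

View pics/w11.png

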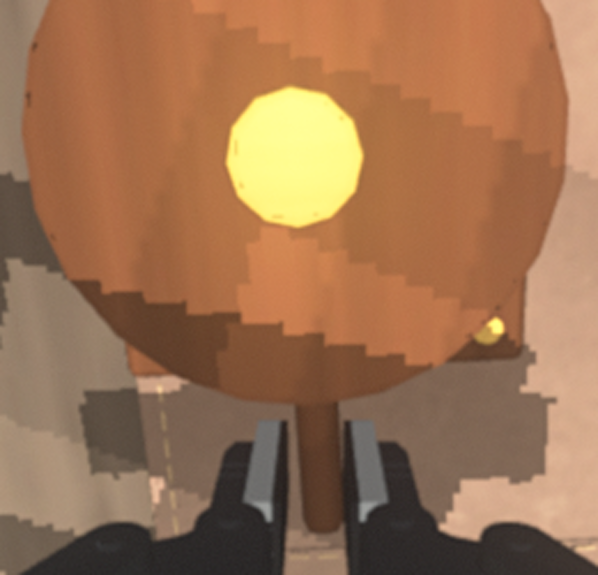

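Request:
{"fn": "send_rows", "kwargs": {"steps": [[[0,0,0,0,0,0,0.3],[0,0,0,0,0,0,0.4],[0,0,-1,0,0,0,0.5],[0,0,-3,0,0,0,0.5],[0,0,-3,0,0,0,0.5]]]}}

```text
time_s: 13.68
position: [0.5331, -0.1298, 0.0954]
tcp_rot: [0.728, 0.685, -0.001, -0.002]
wrist_force: [0.8, -0.1, -0.4]
gripper_width: 0.0426
```

Request:
{"fn": "send_rows", "kwargs": {"steps": [[[-0.5,0,-3,0,0,0,0.5],[-1,0,-3,0,0,0,0.5],[-1,0,-3,0,0,0,0.5],[-0.5,0,-2,0,0,0,0.5],[0,0,0,0,0,0,0.5]]]}}

```text
time_s: 14.1
position: [0.5364, -0.1631, 0.2129]
tcp_rot: [0.729, 0.685, 0.002, 0.006]
wrist_force: [1.0, -0.7, 0.7]
gripper_width: 0.0426
```

Request:
{"fn": "send_rows", "kwargs": {"steps": [[[0,0,0,0,0,0,0.5],[0,0,0,0,0,0,0.5]]]}}

```text
time_s: 14.27
position: [0.5322, -0.1598, 0.205]
tcp_rot: [0.728, 0.685, -0.0, -0.001]
wrist_force: [-0.5, 0.7, -1.2]
gripper_width: 0.0428
```

Run:
```python
from h import *
s=readout.sense();print(s["position"],s["tcp_rot"],s["wrist_force"],s["gripper_width"])
np.savez("w12.npz",**s)
im=imaging.capture("wrist")[:,:,::-1];cv2.imwrite("pics/w12.png",im);cv2.imwrite("pics/w12c.png",cv2.resize(im[40:240,220:420],None,fx=3,fy=3,interpolation=cv2.INTER_CUBIC))
im=imaging.capture("scene")[:,:,::-1];cv2.imwrite("pics/s12.png",cv2.resize(im[150:260,280:420],None,fx=5,fy=5,interpolation=cv2.INTER_CUBIC))
```

```text
[ 0.53216782 -0.15984398  0.20495903] [ 7.28286973e-01  6.85271632e-01 -2.54521845e-04 -9.00880417e-04] [-0.50577795  0.65047561 -1.22205486] 0.04280596544469855
```

View pics/w12c.png

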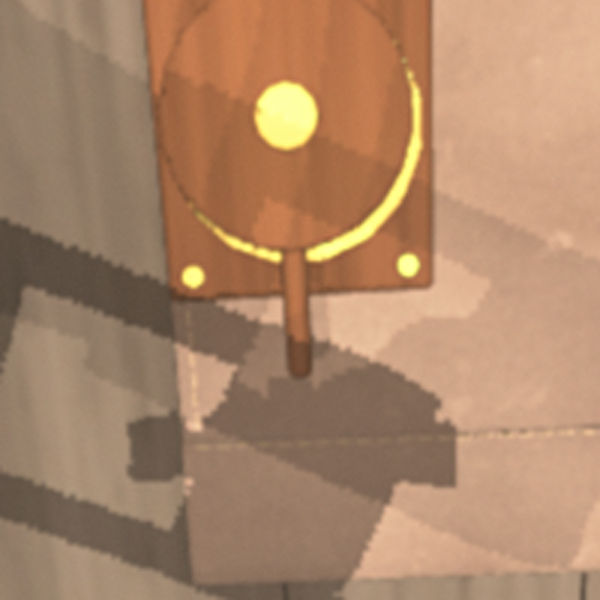

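View pics/s12.png

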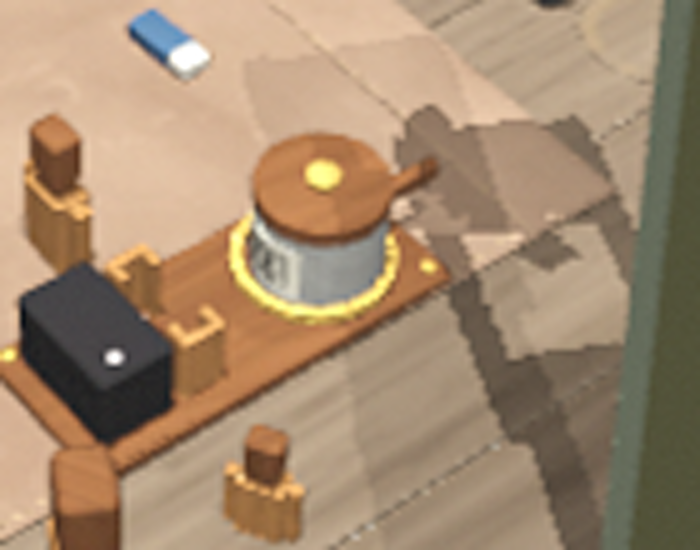

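Run:
```python
from h import *
s=dict(np.load("w12.npz"));K,W=w2c("wrist",s)
f=lambda p,z:back(K,W,np.array(p)/3+[220,40],z)
L=f([(286,116)],.083)[0];H=f([(292,262),(300,368)],.045);B=f([(172,300),(433,284)],.012);S=f([(193,276),(408,265)],.012)
a=lambda v:np.degrees(np.arctan2(v[1],v[0]))
print(L,H);print("lid->tip",a(H[1]-L),"bar",a(H[1]-H[0]),"board y edge",a(B[1]-B[0]),"screws",a(S[1]-S[0]))
Bs=f([(172,300),(146,2)],.012);print("side",a(Bs[0]-Bs[1]));Bs=f([(433,284),(431,100)],.012);print("side",a(Bs[0]-Bs[1]))
print("board mid",B.mean(0))
```

```text
[ 0.5378402  -0.05981866  0.083     ] [[ 0.53700988 -0.10181374  0.045     ]
 [ 0.53764857 -0.13771455  0.045     ]]
lid->tip -90.14094957936942 bar -88.98079278981395 board y edge -0.0021345111415992965 screws -0.593970842747228
side -90.71869324122845
side -90.00164221971558
board mid [ 0.54002803 -0.11498967  0.012     ]
```

Run:
```python
from h import *
print(readout.sense()["time_s"],env.hand_in())
```

```text
the job is handed in; nothing more can be done
14.3667 None
```

The guard is out of its posts and the canister's label faces the reader; I handed the job in at 14.4 s with the gripper clear of everything.

**Guard:** I took the middle-sized guard, the one standing in the posts. I lifted it straight up about 71 mm and set it upright on the pad beside the board's -y side, at about (0.634, 0.042). The last scene picture shows it standing there.

**Canister:** I turned it clockwise by the handle with the fingers loosely either side of it, without lifting it. The first pass stopped about 3.6° short, so I nudged it further. The last wrist picture puts the handle at -90.1° measured from lid centre to handle tip, against a target of about -90.3°. Measured along the bar alone it reads -89.0°, so the two checks differ by about 1°. The last scene picture shows the label on the reader side. The canister has slid 2–3 mm sideways within the nest's play.

**Other checks:**
- **Camera disagreement:** the top and wrist cameras differed by about 5 mm on the station's x position. I went with the wrist camera, and the grip on the guard fitted that reading.
- **Forces:** the highest wrist reading I saw was about 19 N, briefly, as the guard touched down.
- **Other objects:** I did not move any, and I saw none displaced in the pictures. I did not measure their positions again at the end.

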